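# Close the olive crocks

## Robot

A 7-joint arm with a two-finger parallel gripper is mounted at the origin on a cart in front of the work surface, level with it; the furniture and walls round the work are solid. World frame = base frame: x ahead of the robot, y to its left, z up, the work surface at z = 0. Lengths are in m, angles in rad, forces in N, time in s.
With the tool pointing down it reaches from about 0.4 to 0.925 m from the base axis. Payload 4.1 kg.
Tool frame: the origin (TCP) lies at the very end of the fingers, on their centre line; the grasp point (between the pads) lies 19 mm behind it; z points along the fingers, y is the line along which they close (so a half turn about z gives the same grasp; the last joint's range is limited). The gripper opens to 85 mm and grips with 20 to 120 N. Pads are 22 mm wide; open, the fingers measure 114 mm over their backs; the gripper's body (76 mm by 85 mm) begins 54 mm behind the grasp point. The pads swing forward as they close: fully open they stand 13 mm farther back than shut.
Start: joints at [-1.249, 0.398, 0.045, 1.537, -0.019, 1.207, -0.051], TCP at [0.266, 0.593, 0.231] pointing down, gripper open.
Joint ranges: [-2.82, 2.82], [-0.49, 2.23], [-1.37, 1.46], [0, 2.46], [-1.36, 4.5], [0.23, 2], [-2.94, 2.94]. Speed limits (rad/s): [2.57, 2.57, 3.14, 3.14, 3.14, 3.14, 3.14].

## Interface

Orientations are given as a unit quaternion [x, y, z, w].
In Python, from plant import r, eyes, job gives the robot as it stands. The module is installed in compiled form; this text tells all that it offers.
- The arm moves only by the shell command python3 -m crank 'ROWS' [FORCE]. ROWS is JSON, a list of rows, each a list of 7 numbers: the opening, from 0 (shut) to 1 (fully open), then the shift along the tool's x, y, z as a fraction of full scale, then the turn, a rotation vector about the tool's x, y, z as a fraction of full scale. In form: [[gripper, tx, ty, tz, wx, wy, wz], ...]. A call has 1 to 10 rows; each row shifts and turns the commanded pose from where the row before left it, along the tool's axes as they then stand; what a row does not reach is not made up. Full scale, the value 1, is 0.03 m for a shift and 0.12 rad for a turn. A row lasts 1/8 s, in which the tool goes at most 62.5 mm and 10.7 degrees, less where a joint would pass 70% of its speed; a pose out of reach is approached as far as the arm can. A call with a number of a shift or a turn outside -1 to 1 is refused whole. A call with a gripper value outside its range is refused whole. The fingers move at their own pace and stop on an object; FORCE is the grip in N (left out, the last holds). Time passes only in rows, so rows that do not move let the fingers close. It gives the time, the measured TCP pose, the force, the opening and the grip force at its end, in the units of the state.
- r.sense(): the state, without advancing time (a new reading comes with each control period).
- eyes.grab_frame(name): name is "scene" or "top" or "wrist"; returns (picture, depth): 420x560x3 uint8, red, green, blue; 420x560 float32, m along the optical axis (not along the pixel's ray), 0 where there is no reading.
- eyes.camera_params(name): a dict with "fx", "fy", "cx", "cy" (pixels), "origin" and "rotation" of the camera in the world. Camera axes: x right, y up, looking along -z (the intrinsics and any distortion apply to the point x, -y, -z); pixel columns grow to the right and rows downward; lengths in m; the calibration is good to about 2 mm. A picture is of the moment at which its call begins: read the wrist's pose just before it. camera_params takes no time and is no camera call; for the wrist camera it gives the pose at the moment of the call.
- job.sign_off(): hands the job in; it is judged then, once.
Trained networks look in the newest picture that a camera, given by its name, has taken for a name from the list of things; names that differ only in an ending like _2 or _b are one class to them, and where a whole thing is asked for, a point or a joint stands for the part that bears it (a point fixed in the world has none). Each returns a list of dicts, best first, with "conf" (0 to 1); they miss things now and then, are a little off and sometimes report something else, mostly with a low value. They report only what shows in the picture. A call takes as long as a camera call. They do not tell look-alikes from the thing itself.
- eyes.regions_of(thing, camera): "region" (420x560 bool, what is visible of it) and "extent" ([centre column, centre row, width, height] in pixels, round what is visible of it).
- eyes.landmark_of(thing, camera): "pixel" ([column, row] in pixels: a listed point, or the origin of a listed thing).
The state is a dict: "t": time; "joint_pos": joint angles; "qd": joint speeds; "tau": joint torques, N m; "tcp_pos": TCP position; "tcp_rot": TCP orientation; "wrist_force": force on the tool from outside, world axes, zero at the start; "torque": the same for the moment, N m; "opening": finger opening in m; "grip_force": force on a finger pad.
Only numpy, scipy, OpenCV 4.12 (cv2) and the standard library are available. Lean on these libraries where they do the work, as an engineer would, in place of code of your own. Each camera call takes 0.05 s, during which the arm holds its last target. There are 200 camera calls.

## Task

It is closing time at the olive counter: take the stack of wooden lids apart and put every lid on the crock it fits, its plug fully down in the mouth and its flange flat on the rim. Set the lids down gently, without dropping them, and leave the yellow-lidded jar and the red-capped spice jar standing where they are.

Things in the scene. Friction and masses are not known exactly. Their poses are not given: they have to be found in the camera images.
- crock_small: the smallest of four round cream stoneware crocks that stand open on the counter with olives in them: 78 mm across outside, 62 mm high, mouth 62 mm across, wall 8 mm; the olives begin about 25 mm below the rim. Heavy, it does not move. Origin at the centre of its underside, z up (the rim is at z = 62 mm). The smallest lid belongs on it.
- crock_medium: the second smallest of four round cream stoneware crocks that stand open on the counter with olives in them: 93 mm across outside, 70 mm high, mouth 77 mm across, wall 8 mm; the olives begin about 25 mm below the rim. Heavy, it does not move. Origin at the centre of its underside, z up (the rim is at z = 70 mm). The second smallest lid belongs on it.
- crock_large: the second largest of four round cream stoneware crocks that stand open on the counter with olives in them: 108 mm across outside, 78 mm high, mouth 92 mm across, wall 8 mm; the olives begin about 25 mm below the rim. Heavy, it does not move. Origin at the centre of its underside, z up (the rim is at z = 78 mm). The second largest lid belongs on it.
- crock_extra_large: the largest of four round cream stoneware crocks that stand open on the counter with olives in them: 123 mm across outside, 86 mm high, mouth 107 mm across, wall 8 mm; the olives begin about 25 mm below the rim. Heavy, it does not move. Origin at the centre of its underside, z up (the rim is at z = 86 mm). The largest lid belongs on it.
- lid_small: the smallest of four pale wooden lids: flange 74 mm across, 6 mm thick; knob on top 22 mm across, 17 mm high; below a hollow plug 20 mm deep, tapering from 56 to 44 mm across; 60 g. Origin on the axis at the flange's underside, z up (level with the crock's rim when seated). Top of the stack: its plug stands over the next larger lid's knob, on its flange, origin 26 mm above that lid's.
- lid_medium: the second smallest of four pale wooden lids: flange 89 mm across, 6 mm thick; knob on top 22 mm across, 17 mm high; below a hollow plug 20 mm deep, tapering from 71 to 59 mm across; 78 g. Origin on the axis at the flange's underside, z up (level with the crock's rim when seated). Its plug stands over the next larger lid's knob, on its flange, origin 26 mm above that lid's.
- lid_large: the second largest of four pale wooden lids: flange 104 mm across, 6 mm thick; knob on top 22 mm across, 17 mm high; below a hollow plug 20 mm deep, tapering from 86 to 74 mm across; 96 g. Origin on the axis at the flange's underside, z up (level with the crock's rim when seated). Its plug stands over the next larger lid's knob, on its flange, origin 26 mm above that lid's.
- lid_extra_large: the largest of four pale wooden lids: flange 119 mm across, 6 mm thick; knob on top 22 mm across, 17 mm high; below a hollow plug 20 mm deep, tapering from 101 to 89 mm across; 114 g. Origin on the axis at the flange's underside, z up (level with the crock's rim when seated). Bottom of the stack, plug on the counter.
- jar_1: bystander: jar with a yellow lid, 66 mm across and 90 mm high, standing loose beside the work; leave it alone. Origin at the centre of its underside.
- spice_jar_1: bystander: slim spice jar with a red cap, 40 mm across and 106 mm high, standing loose beside the work; leave it alone. Origin at the centre of its underside.
Things that resemble listed ones, but are neither listed nor needed, are in the scene too. Leave any purple look-alike of the lid_large alone.

How it is judged:
At the end, for the whole second after the job is handed in: Each of the four lids lies on its own crock: centred within 8 mm, the underside of its flange level with the rim within 3 mm, tilted less than 0.08 rad (4.5 degrees), released and at rest (horizontal distance between lid_small and crock_small below 0.008 m and z of lid_small in the frame of crock_small between 0.059 and 0.065 m and angle between each of lid_small, lid_medium, lid_large, lid_extra_large's own z axis and vertical below 0.08 rad and linear speed of each of lid_small, lid_medium, lid_large, lid_extra_large below 0.02 m/s and horizontal distance between lid_medium and crock_medium below 0.008 m and z of lid_medium in the frame of crock_medium between 0.067 and 0.073 m and horizontal distance between lid_large and crock_large below 0.008 m and z of lid_large in the frame of crock_large between 0.075 and 0.081 m and horizontal distance between lid_extra_large and crock_extra_large below 0.008 m and z of lid_extra_large in the frame of crock_extra_large between 0.083 and 0.089 m); the robot touches nothing.
It fails at once if a lid is dropped (it falls free faster than 0.6 m/s, about 18 mm of fall) ((linear speed of lid_small above 0.6 m/s and contact force between the fingers and lid_small below 0.1 N) or (linear speed of lid_medium above 0.6 m/s and contact force between the fingers and lid_medium below 0.1 N) or (linear speed of lid_large above 0.6 m/s and contact force between the fingers and lid_large below 0.1 N) or (linear speed of lid_extra_large above 0.6 m/s and contact force between the fingers and lid_extra_large below 0.1 N)).
It fails at once if the yellow-lidded jar or the red-capped spice jar is moved more than 20 mm or knocked over (distance of any of jar_1, spice_jar_1 from where it was at the start of the episode above 0.02 m or angle between any of jar_1, spice_jar_1's own z axis and vertical above 0.3 rad).
It also fails if it takes over 106 s, if anything falls off the work surface, if the arm or the gripper's body presses on something with over 40 N, if the wrist force passes 120 N, or if a joint passes its speed limit or range.

## Working session

There is one attempt and no reset: what is moved stays moved. The work goes in short steps, Python scripts to look and compute and a shell command to move; the robot and the scene stay as the last step left them, time stands still between calls to the robot, and variables do not carry over. Pictures are saved under pics/ and viewed, at most 14 in all, crops included, and the job is handed in when it is done.

```bash
mkdir -p pics
cat > h.py <<'E'
import numpy as np, cv2
from plant import r, eyes, job
def world(cam,depth=None,p=None):
    p=p or eyes.camera_params(cam); H,W=depth.shape
    u,v=np.meshgrid(np.arange(W),np.arange(H))
    c=np.stack([(u-p['cx'])/p['fx']*depth,-(v-p['cy'])/p['fy']*depth,-depth],-1)
    return c@np.array(p['rotation']).T+np.array(p['origin'])
def save(n,im): cv2.imwrite('pics/'+n+'.png',im[...,::-1])
E
python3 - <<'E'
from h import *
for c in('scene','top'):
    im,d=eyes.grab_frame(c); save(c+'0',im); np.savez(c+'0.npz',im=im,d=d,w=world(c,d))
    p=eyes.camera_params(c); print(c,{k:np.round(v,3).tolist() for k,v in p.items()})
    if c=='top':
        w=world(c,d)
        for n in['crock_small','crock_medium','crock_large','crock_extra_large','lid_small','lid_medium','lid_large','lid_extra_large','jar_1','spice_jar_1']:
            for q in eyes.regions_of(n,c)[:3]:
                m=q['region']&(d>0); P=w[m]; zt=np.percentile(P[:,2],90); T=P[P[:,2]>zt-.006]
                print(n,round(q['conf'],2),np.round(q['extent']),'ztop',round(zt,3),'bbox',np.round([*T.min(0)[:2],*T.max(0)[:2]],3))
print(r.sense())
E
```

```text
Traceback (most recent call last):
  File "h.py", line 7, in world
    return c@np.array(p['rotation']).T+np.array(p['origin'])
           ~^~~~~~~~~~~~~~~~~~~~~~~~~~
ValueError: matmul: Input operand 1 has a mismatch in its core dimension 0, with gufunc signature (n?,k),(k,m?)->(n?,m?) (size 4 is different from 3)
```

```bash
sed -i "s/c@np.array(p\['rotation'\]).T/c@R.from_quat(p['rotation']).as_matrix().T/; 1a from scipy.spatial.transform import Rotation as R" h.py
python3 - <<'E'
from h import *
for c in('scene','top'):
    im,d=eyes.grab_frame(c); save(c+'0',im); np.savez(c+'0.npz',im=im,d=d,w=world(c,d))
    p=eyes.camera_params(c); print(c,{k:(np.round(v,3).tolist() if not isinstance(v,(str,dict)) else v) for k,v in p.items()})
    if c=='top':
        w=world(c,d)
        for n in['crock_small','crock_medium','crock_large','crock_extra_large','lid_small','lid_medium','lid_large','lid_extra_large','jar_1','spice_jar_1']:
            for q in eyes.regions_of(n,c)[:3]:
                m=q['region']&(d>0); P=w[m]; zt=np.percentile(P[:,2],90); T=P[P[:,2]>zt-.006]
                print(n,round(q['conf'],2),np.round(q['extent']),'ztop',round(zt,3),'bbox',np.round([*T.min(0)[:2],*T.max(0)[:2]],3))
print(r.sense())
E
```

```text
scene {'fx': 381.532, 'fy': 381.532, 'cx': 289.477, 'cy': 210.212, 'origin': [-0.31, 0.67, 0.54], 'rotation': [-0.258, 0.473, 0.729, -0.422]}
top {'fx': 465.076, 'fy': 465.076, 'cx': 269.911, 'cy': 209.188, 'origin': [0.281, 0.149, 1.345], 'rotation': [0.072, -0.071, -0.691, 0.716]}
crock_small 0.97 [258. 183.  27.  26.] ztop 0.062 bbox [0.587 0.156 0.665 0.231]
crock_medium 0.84 [325. 185.  34.  34.] ztop 0.07 bbox [ 0.581 -0.045  0.673  0.046]
crock_large 0.82 [291. 238.  40.  44.] ztop 0.077 bbox [0.41  0.046 0.517 0.154]
lid_small 0.87 [220. 230.  21.  26.] ztop 0.114 bbox [0.443 0.259 0.497 0.318]
lid_medium 0.48 [220. 237.  27.  22.] ztop 0.098 bbox [0.438 0.257 0.47  0.307]
lid_medium 0.33 [226. 241.  34.  28.] ztop 0.028 bbox [0.415 0.234 0.502 0.326]
lid_large 0.76 [222. 233.  37.  39.] ztop 0.055 bbox [0.423 0.243 0.525 0.338]
lid_large 0.58 [102. 225.  34.  37.] ztop 0.029 bbox [0.44  0.584 0.539 0.684]
lid_extra_large 0.53 [222. 238.  42.  38.] ztop 0.03 bbox [0.415 0.234 0.525 0.347]
jar_1 0.75 [198. 193.  22.  27.] ztop 0.092 bbox [0.56  0.331 0.624 0.395]
jar_1 0.21 [224. 238.  42.  32.] ztop 0.028 bbox [0.415 0.234 0.514 0.341]
spice_jar_1 0.78 [437. 206.  28.  20.] ztop 0.108 bbox [ 0.476 -0.327  0.593 -0.184]
{'t': 0.65, 'joint_pos': array([-1.24902477,  0.398353  ,  0.04513038,  1.53659837, -0.01871907,
        1.20686303, -0.05072835]), 'qd': array([ 0.0006341 , -0.00290664, -0.00032361, -0.00082857,  0.00021737,
       -0.00057552,  0.00022094]), 'tau': array([ 6.55721578e-04, -4.74826169e+01,  1.36258252e+00, -2.54434901e+01,
        1.15715220e-02,  9.98437681e-04, -1.00083287e-05]), 'tcp_pos': array([0.2655045 , 0.59335469, 0.23137845]), 'tcp_rot': array([2.08832098e-01, 9.77951504e-01, 9.85081387e-05, 1.93100897e-05]), 'wrist_force': array([-1.0781081 , -0.76899869,  0.49344779]), 'torque': array([ 0.02191691, -0.01413311,  0.03994817]), 'grip_force': 0.0, 'opening': 0.08536962741758093}
```

View pics/top0.png

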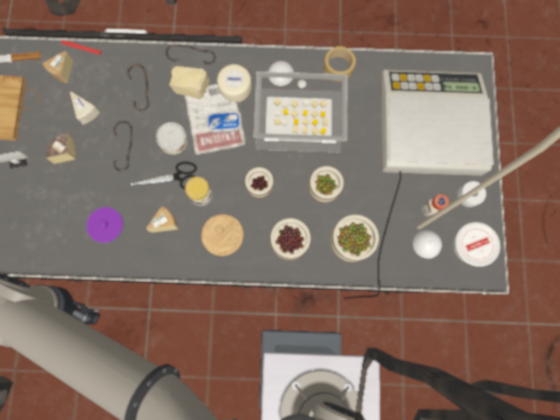

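View pics/scene0.png

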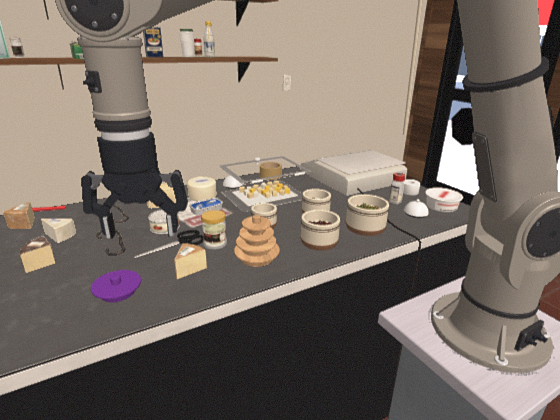

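```bash
cat >> h.py <<'E'
from scipy.optimize import least_squares
def fitc(P,z,tol,c0,rmax,rm=None):
    """centre of a flat ring/disc at height z: cluster near c0; returns centre + n"""
    c=np.array(c0,float)
    for _ in range(4):
        m=(abs(P[:,2]-z)<tol)&(np.hypot(*(P[:,:2]-c).T)<rmax); Q=P[m,:2]
        if len(Q)<6: return c,len(Q),np.nan
        if rm: c=least_squares(lambda x:np.hypot(*(Q-x).T)-rm,c,loss='soft_l1',f_scale=.002).x
        else: c=(Q.max(0)+Q.min(0))/2
    return np.round(c,4),len(Q),np.round(np.median(P[m,2]),4)
E
python3 - <<'E'
from h import *
for c in('top','scene'):
    w=np.load(c+'0.npz')['w'].reshape(-1,3)
    for n,c0,z,ro in[('S',(.626,.194),.062,.039),('M',(.627,0),.07,.0465),('L',(.463,.1),.078,.054),('XL',(.46,-.08),.086,.0615)]:
        print(c,n,fitc(w,z,.004,c0,ro+.008,ro-.004))
    print('knobtop',fitc(w,.121,.004,(.47,.288),.02), 'flanges')
    for i,ro in enumerate([.0595,.052,.0445,.037]):
        m=(abs(w[:,2]-(.026+.026*i))<.003)&(np.hypot(*(w[:,:2]-(.47,.288)).T)<.075); Q=w[m]
        print(i,m.sum(),Q.min(0).round(4),Q.max(0).round(4))
    for n,c0,z in[('jar',(.592,.363),.09),('spice',(.5,-.22),.106)]: print(n,fitc(w,z,.005,c0,.04))
E
```

```text
top S (array([0.6266, 0.1931]), 179, np.float64(0.0609))
top M (array([0.6269, 0.0009]), 224, np.float64(0.0691))
top L (array([0.4633, 0.0995]), 266, np.float64(0.0772))
top XL (array([ 0.4708, -0.0785]), 324, np.float64(0.0853))
knobtop (array([0.4751, 0.2917]), 35, np.float64(0.1194)) flanges
0 180 [0.4148 0.2343 0.023 ] [0.5306 0.3517 0.0289]
1 177 [0.4226 0.2442 0.0491] [0.5248 0.3455 0.0548]
2 157 [0.4302 0.2504 0.075 ] [0.5152 0.3366 0.081 ]
3 345 [0.4385 0.2568 0.101 ] [0.51   0.3275 0.1069]
jar (array([0.592 , 0.3629]), 388, np.float64(0.0895))
spice (array([ 0.5 , -0.22]), 0, nan)
scene S (array([0.6239, 0.1946]), 140, np.float64(0.0622))
scene M (array([0.6242, 0.0028]), 144, np.float64(0.0701))
scene L (array([0.4603, 0.1015]), 238, np.float64(0.0783))
scene XL (array([ 0.4684, -0.0766]), 223, np.float64(0.0863))
knobtop (array([0.4717, 0.2937]), 36, np.float64(0.121)) flanges
0 389 [0.4112 0.2346 0.0231] [0.5113 0.3525 0.0289]
1 326 [0.421  0.2441 0.0491] [0.5155 0.347  0.0549]
2 284 [0.4273 0.2498 0.0751] [0.5069 0.3384 0.0809]
3 265 [0.4368 0.2576 0.101 ] [0.5113 0.3302 0.107 ]
jar (array([0.5898, 0.3649]), 237, np.float64(0.0912))
spice (array([ 0.5 , -0.22]), 0, nan)
```

```bash
cat >> h.py <<'E'
def rows(*targets):
    s=r.sense(); p=s['tcp_pos']; M=R.from_quat(s['tcp_rot']).as_matrix()
    print('t',round(s['t'],2),'tcp',p.round(4),'z-axis',M[:,2].round(3),'open',round(s['opening'],4),'grip',round(s['grip_force'],1),'F',s['wrist_force'].round(1))
    for t in targets:
        u=M.T@(np.array(t)-p)/.03; k=int(np.ceil(abs(u).max())); print(t,'total',u.round(3),'rows',k,'each',(u/max(k,1)).round(3)); p=np.array(t)
E
python3 - <<'E'
from h import *
im=np.load('top0.npz')['im']; save('crop',cv2.resize(im[190:280,180:400],None,fx=3.6,fy=3.6,interpolation=cv2.INTER_CUBIC))
rows((.4734,.2927,.165),(.4734,.2927,.107))
E
```

```text
t 0.65 tcp [0.2655 0.5934 0.2314] z-axis [ 0.  0. -1.] open 0.0854 grip 0.0 F [-1.1 -0.8  0.5]
(0.4734, 0.2927, 0.165) total [-10.419  -6.318   2.211] rows 11 each [-0.947 -0.574  0.201]
(0.4734, 0.2927, 0.107) total [-0.    -0.     1.933] rows 2 each [-0.    -0.     0.967]
```

View pics/crop.png

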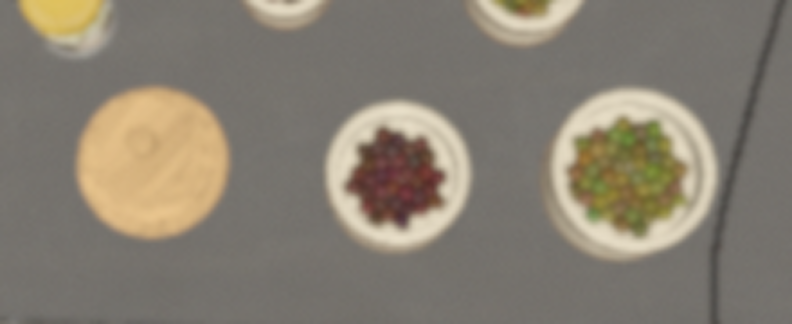

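Top picture: wooden stack at (222,235), knob of the top lid at about (219,229). Candidates: the wooden stack (222,235), the purple look-alike lid (105,225), a white lid at (477,244), and a cork ring at (340,61). The description (pale wood, stacked) picks the stack; the crop confirms it. Scene picture: stack at (257,242), purple lid at (116,285), spice jar at (397,188).

```bash
python3 -m crank '[[0.5,-0.95,-0.57,0.1,0,0,0],[0.5,-0.95,-0.57,0.1,0,0,0],[0.5,-0.95,-0.57,0.1,0,0,0],[0.5,-0.95,-0.57,0.1,0,0,0],[0.5,-0.95,-0.57,0.1,0,0,0],[0.5,-0.95,-0.57,0.1,0,0,0],[0.5,-0.95,-0.57,0.2,0,0,0],[0.5,-0.95,-0.57,0.2,0,0,0],[0.5,-0.95,-0.57,0.2,0,0,0],[0.5,-0.95,-0.57,0.4,0,0,0]]' 30
python3 -m crank '[[0.5,-0.92,-0.62,0.6,0,0,0],[0.5,0,0,0,0,0,0],[0.5,0,0,0,0,0,0]]'
python3 - <<'E'
from h import *
rows((.4734,.2927,.165),(.4734,.2927,.107))
im,d=eyes.grab_frame('wrist'); save('w1',im); w=world('wrist',d).reshape(-1,3)
print(fitc(w,.12,.004,(.4734,.2927),.02))
E
```

```text
t: 1.9
tcp_pos: [0.4568, 0.3203, 0.1838]
tcp_rot: [0.209, 0.978, 0.001, 0.001]
wrist_force: [-1.0, 0.7, -0.2]
opening: 0.0428
grip_force: 0.0
t: 2.28
tcp_pos: [0.4732, 0.2936, 0.1657]
tcp_rot: [0.209, 0.978, 0.001, -0.0]
wrist_force: [-0.1, 0.0, -0.1]
opening: 0.0424
grip_force: 0.0
t 2.27 tcp [0.4732 0.2936 0.1657] z-axis [ 0.     0.001 -1.   ] open 0.0424 grip 0.0 F [-0.1  0.  -0.1]
(0.4734, 0.2927, 0.165) total [-0.02  -0.024  0.022] rows 1 each [-0.02  -0.024  0.022]
(0.4734, 0.2927, 0.107) total [-1.000e-03 -2.000e-03  1.933e+00] rows 2 each [-0.    -0.001  0.967]
(array([0.4751, 0.291 ]), 760, np.float64(0.1212))
```

View pics/w1.png

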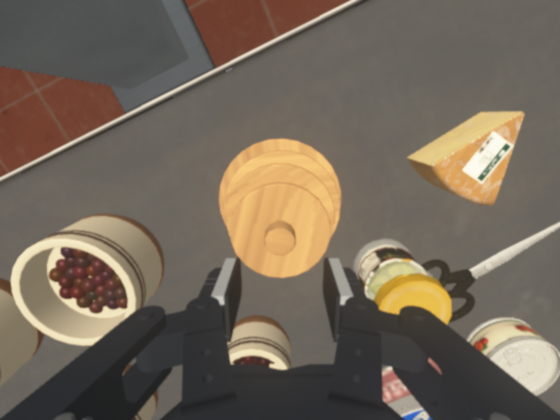

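The wrist picture shows the top lid's knob at (280,238), centred between the fingers at columns 235 and 335. Going down to grip it.

```bash
python3 -m crank '[[0.5,-0.03,-0.02,0.65,0,0,0],[0.5,0,0,0.65,0,0,0],[0.5,0,0,0.65,0,0,0],[0.2,0,0,0,0,0,0],[0,0,0,0,0,0,0],[0,0,0,0,0,0,0],[0,0,0,0,0,0,0],[0,0,0,-0.3,0,0,0],[0,0,0,-0.7,0,0,0]]' 30
python3 - <<'E'
from h import *
rows((.6252,.1939,.165),(.6252,.1939,.107))
im,d=eyes.grab_frame('wrist'); save('w2',im); w=world('wrist',d).reshape(-1,3)
for z in(.129,.139,.149): print(fitc(w,z,.004,(.4734,.2927),.045))
E
```

```text
t: 3.45
tcp_pos: [0.4735, 0.2913, 0.1369]
tcp_rot: [0.209, 0.978, -0.001, -0.001]
wrist_force: [0.7, -0.8, -0.9]
opening: 0.0204
grip_force: 29.4
t 3.45 tcp [0.4735 0.2913 0.1369] z-axis [-0.001 -0.001 -1.   ] open 0.0204 grip 29.4 F [ 0.7 -0.8 -0.9]
(0.6252, 0.1939, 0.165) total [-5.942 -0.897 -0.94 ] rows 6 each [-0.99  -0.149 -0.157]
(0.6252, 0.1939, 0.107) total [-0.002  0.003  1.933] rows 2 each [-0.001  0.001  0.967]
(array([0.4734, 0.2927]), 4, nan)
(array([0.4784, 0.2908]), 7649, np.float64(0.138))
(array([0.474 , 0.2944]), 693, np.float64(0.1496))
```

View pics/w2.png

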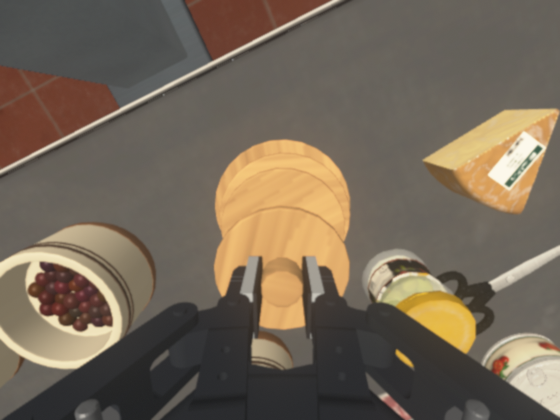

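```bash
cat >> h.py <<'E'
def lid(ro,off=0.0,cam='wrist'):
    """held/standing lid below the TCP: flange tilt and centre from the wrist camera"""
    t=r.sense()['tcp_pos']; im,d=eyes.grab_frame(cam); w=world(cam,d).reshape(-1,3); w=w[d.reshape(-1)>0]
    q=w[(abs(w[:,2]-t[2]-off)<.007)&(np.hypot(*(w[:,:2]-t[:2]).T)<ro+.012)]
    zm=np.median(q[:,2]); q=q[abs(q[:,2]-zm)<.004]
    A=np.c_[q[:,:2]-t[:2],np.ones(len(q))]; s=np.linalg.lstsq(A,q[:,2],rcond=None)[0]
    h=cv2.convexHull(q[:,:2].astype(np.float32))[:,0]
    c=least_squares(lambda x:np.hypot(*(h-x).T)-ro,t[:2],loss='soft_l1',f_scale=.0007).x
    print('lid n',len(q),'top z',s[2].round(4),'slope',s[:2].round(3),'centre',c.round(4),'minus tcp',(c-t[:2]).round(4),'res',np.median(abs(np.hypot(*(h-c).T)-ro)).round(4))
E
python3 - <<'E'
from h import *
lid(.037)
E
```

```text
lid n 7652 top z 0.1371 slope [ 0.005 -0.004] centre [0.4788 0.2909] minus tcp [ 0.0032 -0.0016] res 0.0003
```

```bash
python3 - <<'E'
from h import *
rows((.6227,.1951,.14),(.6227,.1951,.107))
E
python3 -m crank '[[0,-0.3,-0.05,-0.3,0,0,0],[0,-0.6,-0.13,0,0,0,0],[0,-0.95,-0.13,0,0,0,0],[0,-0.95,-0.13,0,0,0,0],[0,-0.95,-0.13,0,0,0,0],[0,-0.95,-0.13,0,0,0,0],[0,-0.7,-0.13,0,0,0,0],[0,-0.3,-0.05,0,0,0,0],[0,0,0,0,0,0,0],[0,0,0,0,0,0,0]]'
python3 - <<'E'
from h import *
rows((.6227,.1951,.14),(.6227,.1951,.075))
lid(.037)
im,d=eyes.grab_frame('wrist'); w=world('wrist',d).reshape(-1,3); print(fitc(w,.062,.004,(.625,.194),.047,.035))
E
```

```text
t 3.55 tcp [0.4758 0.2927 0.1395] z-axis [ 0.004  0.003 -1.   ] open 0.0205 grip 29.4 F [ 0.8  0.  -0.4]
(0.6227, 0.1951, 0.14) total [-5.798e+00 -9.700e-01 -5.000e-03] rows 6 each [-0.966 -0.162 -0.001]
(0.6227, 0.1951, 0.107) total [ 0.003 -0.005  1.1  ] rows 2 each [ 0.001 -0.003  0.55 ]
t: 4.8
tcp_pos: [0.6184, 0.1989, 0.1457]
tcp_rot: [0.208, 0.978, 0.0, -0.001]
wrist_force: [0.1, 0.7, -0.8]
opening: 0.0202
grip_force: 29.4
t 4.8 tcp [0.6184 0.1989 0.1457] z-axis [-0.001  0.001 -1.   ] open 0.0202 grip 29.4 F [ 0.1  0.7 -0.8]
(0.6227, 0.1951, 0.14) total [-0.183 -0.057  0.19 ] rows 1 each [-0.183 -0.057  0.19 ]
(0.6227, 0.1951, 0.075) total [-3.000e-03 -1.000e-03  2.167e+00] rows 3 each [-0.001 -0.     0.722]
lid n 7674 top z 0.1433 slope [ 0.    -0.006] centre [0.6213 0.197 ] minus tcp [ 0.0029 -0.0019] res 0.0002
(array([0.6276, 0.1913]), 1122, np.float64(0.0627))
```

```bash
python3 -m crank '[[0,-0.21,-0.07,0.3,0,0,0],[0,0,0,0.7,0,0,0],[0,0,0,0.6,0,0,0],[0,0,0,0.3,0,0,0],[0,0,0,0.2,0,0,0],[0,0,0,0.15,0,0,0],[0,0,0,0.12,0,0,0],[0,0,0,0.08,0,0,0],[0,0,0,0,0,0,0],[0,0,0,0,0,0,0]]'
python3 - <<'E'
from h import *
rows()
lid(.037)
E
```

```text
t: 6.15
tcp_pos: [0.6243, 0.1933, 0.0726]
tcp_rot: [0.209, 0.978, 0.0, 0.0]
wrist_force: [0.4, 0.1, -0.6]
opening: 0.0204
grip_force: 29.4
t 6.15 tcp [0.6243 0.1933 0.0726] z-axis [ 0.  0. -1.] open 0.0204 grip 29.4 F [ 0.4  0.1 -0.6]
lid n 7673 top z 0.0701 slope [ 0.001 -0.008] centre [0.6273 0.1914] minus tcp [ 0.0029 -0.0019] res 0.0002
```

```bash
python3 -m crank '[[0,0,0,0.05,0,0,0],[0,0,0,0.04,0,0,0],[0,0,0,0,0,0,0],[0.5,0,0,0,0,0,0],[0.5,0,0,0,0,0,0],[0.5,0,0,-0.3,0,0,0],[0.5,0,0,-0.9,0,0,0],[0.5,0,0,-0.9,0,0,0],[0.5,0,0,-0.9,0,0,0]]'
python3 - <<'E'
from h import *
import time
rows((.4745,.2925,.14),(.4745,.2925,.081))
im,d=eyes.grab_frame('top'); w=world('top',d).reshape(-1,3)
print('S knob',fitc(w,.084,.004,(.626,.193),.02)); print('M knob',fitc(w,.095,.003,(.474,.292),.02))
t=r.sense()['tcp_pos']; lid(.037,.0675-t[2]-.0)
im,d=eyes.grab_frame('scene'); w=world('scene',d).reshape(-1,3); print('M knob',fitc(w,.095,.003,(.474,.292),.02))
E
```

```text
t: 7.32
tcp_pos: [0.6243, 0.1933, 0.161]
tcp_rot: [0.209, 0.978, 0.0, 0.0]
wrist_force: [0.6, 0.5, -0.7]
opening: 0.0428
grip_force: 0.0
t 7.33 tcp [0.6243 0.1933 0.161 ] z-axis [ 0.001  0.    -1.   ] open 0.0428 grip 0.0 F [ 0.6  0.5 -0.7]
(0.4745, 0.2925, 0.14) total [5.909 0.979 0.698] rows 6 each [0.985 0.163 0.116]
(0.4745, 0.2925, 0.081) total [ 1.000e-03 -1.000e-03  1.967e+00] rows 2 each [ 0.    -0.     0.983]
S knob (array([0.626, 0.193]), 0, nan)
M knob (array([0.4712, 0.2927]), 31, np.float64(0.0942))
lid n 5128 top z 0.0673 slope [ 0.003 -0.001] centre [0.6271 0.1912] minus tcp [ 0.0004 -0.0026] res 0.0004
M knob (array([0.4704, 0.2949]), 33, np.float64(0.0952))
```

```bash
python3 -m crank '[[0.5,0.5,0.08,0,0,0,0],[0.5,0.95,0.15,0,0,0,0],[0.5,0.95,0.15,0,0,0,0],[0.5,0.95,0.15,0,0,0,0],[0.5,0.95,0.15,0,0,0,0],[0.5,0.95,0.15,0,0,0,0],[0.5,0.6,0.1,0.2,0,0,0],[0.5,0.18,0.03,0.2,0,0,0],[0.5,0,0,0.4,0,0,0],[0.5,0,0,0,0,0,0]]' 30
python3 - <<'E'
from h import *
rows((.4708,.2935,.081))
im,d=eyes.grab_frame('wrist'); w=world('wrist',d).reshape(-1,3)
print('M knob (wrist, biased ~+2.5,-1.8mm)',fitc(w,.095,.003,(.472,.292),.02))
E
```

```text
t: 8.72
tcp_pos: [0.4708, 0.2919, 0.134]
tcp_rot: [0.21, 0.978, -0.001, -0.001]
wrist_force: [0.3, -0.8, 1.1]
opening: 0.0429
grip_force: 0.0
t 8.72 tcp [0.4708 0.2919 0.134 ] z-axis [-0.002 -0.002 -1.   ] open 0.0429 grip 0.0 F [ 0.3 -0.8  1.1]
(0.4708, 0.2935, 0.081) total [0.021 0.055 1.768] rows 2 each [0.01  0.027 0.884]
M knob (wrist, biased ~+2.5,-1.8mm) (array([0.4738, 0.2916]), 787, np.float64(0.0959))
```

```bash
python3 -m crank '[[0.5,0.02,0.05,0.6,0,0,0],[0.5,0,0,0.6,0,0,0],[0.5,0,0,0.57,0,0,0],[0.2,0,0,0,0,0,0],[0,0,0,0,0,0,0],[0,0,0,0,0,0,0],[0,0,0,-0.3,0,0,0],[0,0,0,-0.9,0,0,0],[0,0,0,-0.9,0,0,0],[0,0,0,0,0,0,0]]' 30
python3 - <<'E'
from h import *
lid(.0445)
rows((.6255,.0018,.14))
E
```

```text
t: 10.02
tcp_pos: [0.4728, 0.2962, 0.1486]
tcp_rot: [0.209, 0.978, 0.003, 0.002]
wrist_force: [-0.1, 0.3, -0.0]
opening: 0.0204
grip_force: 29.4
lid n 11952 top z 0.1443 slope [ 0.003 -0.003] centre [0.4759 0.293 ] minus tcp [ 0.0031 -0.0032] res 0.0002
t 10.07 tcp [0.4716 0.2956 0.1469] z-axis [ 0.002  0.002 -1.   ] open 0.0204 grip 29.4 F [-0.6 -0.6 -1.9]
(0.6255, 0.0018, 0.14) total [-8.682 -6.844  0.222] rows 9 each [-0.965 -0.76   0.025]
```

```bash
python3 -m crank '[[0,-0.4,-0.3,0,0,0,0],[0,-0.95,-0.75,0,0,0,0],[0,-0.95,-0.75,0,0,0,0],[0,-0.95,-0.75,0,0,0,0],[0,-0.95,-0.75,0,0,0,0],[0,-0.95,-0.75,0,0,0,0],[0,-0.95,-0.75,0,0,0,0],[0,-0.95,-0.75,0,0,0,0],[0,-0.95,-0.75,0,0,0,0],[0,-0.66,-0.52,0,0,0,0]]'
python3 -m crank '[[0,0,0,0,0,0,0],[0,0,0,0,0,0,0],[0,0,0,0,0,0,0]]'
python3 - <<'E'
from h import *
lid(.0445)
im,d=eyes.grab_frame('wrist'); w=world('wrist',d).reshape(-1,3); print(fitc(w,.07,.004,(.6255,.0018),.055,.0425))
rows((.6250,.0025,.0805))
E
```

```text
t: 11.32
tcp_pos: [0.6241, -0.0017, 0.1442]
tcp_rot: [0.21, 0.978, -0.001, -0.001]
wrist_force: [-0.3, 0.0, -0.7]
opening: 0.0201
grip_force: 29.4
t: 11.7
tcp_pos: [0.6238, 0.0039, 0.1451]
tcp_rot: [0.208, 0.978, 0.0, -0.001]
wrist_force: [0.2, 0.6, -0.9]
opening: 0.0204
grip_force: 29.4
lid n 12029 top z 0.1427 slope [ 0.001 -0.005] centre [0.6282 0.0013] minus tcp [ 0.0044 -0.0026] res 0.0002
(array([ 0.6284, -0.0013]), 1496, np.float64(0.0708))
t 11.8 tcp [0.6241 0.0035 0.1454] z-axis [-0.     0.001 -1.   ] open 0.0203 grip 29.4 F [ 1.  -0.3 -0.3]
(0.625, 0.0025, 0.0805) total [-0.043 -0.021  2.164] rows 3 each [-0.014 -0.007  0.721]
```

```bash
python3 -m crank '[[0,-0.04,-0.06,0.3,0,0,0],[0,0,0,0.6,0,0,0],[0,0,0,0.5,0,0,0],[0,0,0,0.3,0,0,0],[0,0,0,0.2,0,0,0],[0,0,0,0.1,0,0,0],[0,0,0,0.1,0,0,0],[0,0,0,0.05,0,0,0],[0,0,0,0.03,0,0,0],[0,0,0,0,0,0,0]]'
python3 - <<'E'
from h import *
rows()
lid(.0445)
E
```

```text
t: 13.05
tcp_pos: [0.6249, 0.0001, 0.0802]
tcp_rot: [0.209, 0.978, 0.0, 0.0]
wrist_force: [-1.0, -0.5, -0.6]
opening: 0.0208
grip_force: 29.4
t 13.05 tcp [6.249e-01 1.000e-04 8.020e-02] z-axis [ 0.  0. -1.] open 0.0208 grip 29.4 F [-1.  -0.5 -0.6]
lid n 12014 top z 0.0776 slope [ 0.002 -0.006] centre [ 0.6292 -0.0023] minus tcp [ 0.0043 -0.0023] res 0.0002
```

```bash
python3 -m crank '[[0,0,0,0.04,0,0,0],[0,0,0,0.02,0,0,0],[0,0,0,0,0,0,0],[0.5,0,0,0,0,0,0],[0.5,0,0,0,0,0,0],[0.5,0,0,-0.3,0,0,0],[0.5,0,0,-0.9,0,0,0],[0.5,0,0,-0.9,0,0,0],[0.5,0,0,-0.5,0,0,0]]'
python3 - <<'E'
from h import *
t=r.sense()['tcp_pos']; lid(.0445,.0755-t[2])
for c in('top','scene'):
    im,d=eyes.grab_frame(c); w=world(c,d).reshape(-1,3); print('L knob',fitc(w,.069,.003,(.472,.293),.02))
rows((.4715,.2935,.13),(.4715,.2935,.055))
E
```

```text
t: 14.22
tcp_pos: [0.6257, -0.0001, 0.1583]
tcp_rot: [0.209, 0.978, 0.0, 0.001]
wrist_force: [-0.0, -0.5, 0.9]
opening: 0.0423
grip_force: 0.0
lid n 8508 top z 0.0783 slope [ 0.003 -0.001] centre [ 0.6302 -0.0024] minus tcp [ 0.0045 -0.0023] res 0.0004
L knob (array([0.4739, 0.2941]), 32, np.float64(0.0683))
L knob (array([0.4716, 0.2952]), 35, np.float64(0.0695))
t 14.38 tcp [6.252e-01 1.000e-04 1.569e-01] z-axis [ 0.001  0.    -1.   ] open 0.0425 grip 0.0 F [-0.1  0.3 -0.3]
(0.4715, 0.2935, 0.13) total [8.671 6.835 0.892] rows 9 each [0.963 0.759 0.099]
(0.4715, 0.2935, 0.055) total [ 3.0e-03 -2.0e-03  2.5e+00] rows 3 each [ 0.001 -0.001  0.833]
```

```bash
python3 -m crank '[[0.5,0.45,0.36,0,0,0,0],[0.5,0.95,0.755,0,0,0,0],[0.5,0.95,0.755,0,0,0,0],[0.5,0.95,0.755,0,0,0,0],[0.5,0.95,0.755,0,0,0,0],[0.5,0.95,0.755,0,0,0,0],[0.5,0.95,0.755,0,0,0,0],[0.5,0.95,0.755,0,0,0,0],[0.5,0.95,0.755,0.2,0,0,0],[0.5,0.6,0.485,0.4,0,0,0]]' 30
python3 -m crank '[[0.5,0,0,0.4,0,0,0],[0.5,0,0,0.3,0,0,0],[0.5,0,0,0,0,0,0],[0.5,0,0,0,0,0,0]]'
python3 - <<'E'
from h import *
im,d=eyes.grab_frame('wrist'); w=world('wrist',d).reshape(-1,3)
print('L knob (wrist, biased ~+2.8,-2mm)',fitc(w,.069,.003,(.4755,.2925),.02))
rows((.4728,.2946,.055))
E
```

```text
t: 15.62
tcp_pos: [0.4695, 0.2974, 0.1374]
tcp_rot: [0.207, 0.978, 0.0, -0.001]
wrist_force: [0.2, -0.3, 0.3]
opening: 0.0425
grip_force: 0.0
t: 16.12
tcp_pos: [0.4731, 0.2936, 0.1176]
tcp_rot: [0.21, 0.978, 0.0, 0.0]
wrist_force: [1.6, -0.4, -0.6]
opening: 0.0426
grip_force: 0.0
L knob (wrist, biased ~+2.8,-2mm) (array([0.4743, 0.2929]), 718, np.float64(0.0695))
t 16.18 tcp [0.4731 0.294  0.1178] z-axis [ 0.001  0.    -1.   ] open 0.0424 grip 0.0 F [-0.8  0.1 -0.4]
(0.4728, 0.2946, 0.055) total [0.02  0.014 2.092] rows 3 each [0.007 0.005 0.697]
```

```bash
python3 -m crank '[[0.5,0.03,0.02,0.7,0,0,0],[0.5,0,0,0.7,0,0,0],[0.5,0,0,0.69,0,0,0],[0.2,0,0,0,0,0,0],[0,0,0,0,0,0,0],[0,0,0,0,0,0,0],[0,0,0,-0.3,0,0,0],[0,0,0,-0.9,0,0,0],[0,0,0,-0.9,0,0,0],[0,0,0,-0.9,0,0,0]]' 30
python3 -m crank '[[0,0,0,-0.2,0,0,0],[0,0,0,0,0,0,0],[0,0,0,0,0,0,0]]'
python3 - <<'E'
from h import *
lid(.052)
rows((.4618,.1005,.15))
E
```

```text
t: 17.42
tcp_pos: [0.4719, 0.2956, 0.1465]
tcp_rot: [0.209, 0.978, 0.001, 0.0]
wrist_force: [-0.8, 0.4, -0.9]
opening: 0.0206
grip_force: 29.4
t: 17.8
tcp_pos: [0.4709, 0.295, 0.1495]
tcp_rot: [0.209, 0.978, -0.001, -0.001]
wrist_force: [0.9, -0.1, -1.2]
opening: 0.0207
grip_force: 29.4
lid n 17939 top z 0.1476 slope [-0.001 -0.004] centre [0.4746 0.2929] minus tcp [ 0.0037 -0.0021] res 0.0002
t 17.85 tcp [0.471  0.295  0.1494] z-axis [-0.002 -0.001 -1.   ] open 0.0206 grip 29.4 F [-0.1  0.1 -0.8]
(0.4618, 0.1005, 0.15) total [-2.368 -6.043 -0.01 ] rows 7 each [-0.338 -0.863 -0.001]
```

```bash
python3 -m crank '[[0,-0.14,-0.35,0,0,0,0],[0,-0.36,-0.95,0,0,0,0],[0,-0.36,-0.95,0,0,0,0],[0,-0.37,-0.95,0,0,0,0],[0,-0.37,-0.95,0,0,0,0],[0,-0.37,-0.95,0,0,0,0],[0,-0.27,-0.7,0,0,0,0],[0,-0.1,-0.25,0,0,0,0],[0,0,0,0,0,0,0],[0,0,0,0,0,0,0]]'
python3 -m crank '[[0,0,0,0,0,0,0],[0,0,0,0,0,0,0]]'
python3 - <<'E'
from h import *
lid(.052)
im,d=eyes.grab_frame('wrist'); w=world('wrist',d).reshape(-1,3); print(fitc(w,.078,.004,(.4645,.0985),.062,.05))
rows((.461,.1006,.0865))
E
```

```text
t: 19.1
tcp_pos: [0.4617, 0.1022, 0.1506]
tcp_rot: [0.208, 0.978, 0.0, -0.0]
wrist_force: [0.5, 0.4, -1.2]
opening: 0.0206
grip_force: 29.5
t: 19.35
tcp_pos: [0.4617, 0.1017, 0.1506]
tcp_rot: [0.208, 0.978, 0.0, -0.0]
wrist_force: [0.5, -0.4, -0.8]
opening: 0.0206
grip_force: 29.5
lid n 17979 top z 0.1488 slope [ 0.001 -0.003] centre [0.4652 0.0996] minus tcp [ 0.0035 -0.0022] res 0.0002
(array([0.4642, 0.0976]), 1587, np.float64(0.0787))
t 19.45 tcp [0.4617 0.1015 0.1506] z-axis [ 0.  0. -1.] open 0.0206 grip 29.5 F [ 0.6 -0.2 -1.7]
(0.461, 0.1006, 0.0865) total [ 0.009 -0.037  2.136] rows 3 each [ 0.003 -0.012  0.712]
```

```bash
python3 -m crank '[[0,0,-0.06,0.3,0,0,0],[0,0,0,0.6,0,0,0],[0,0,0,0.5,0,0,0],[0,0,0,0.25,0,0,0],[0,0,0,0.2,0,0,0],[0,0,0,0.1,0,0,0],[0,0,0,0.1,0,0,0],[0,0,0,0.05,0,0,0],[0,0,0,0.02,0,0,0],[0,0,0,0,0,0,0]]'
python3 - <<'E'
from h import *
rows()
lid(.052)
E
```

```text
t: 20.7
tcp_pos: [0.461, 0.0995, 0.0871]
tcp_rot: [0.209, 0.978, 0.0, 0.0]
wrist_force: [-0.8, 0.1, -1.0]
opening: 0.0204
grip_force: 29.5
t 20.7 tcp [0.461  0.0995 0.0871] z-axis [ 0.  0. -1.] open 0.0204 grip 29.5 F [-0.8  0.1 -1. ]
lid n 17953 top z 0.0854 slope [ 0.001 -0.003] centre [0.4647 0.0974] minus tcp [ 0.0036 -0.0022] res 0.0002
```

```bash
python3 -m crank '[[0,0,0,0.03,0,0,0],[0,0,0,0.03,0,0,0],[0,0,0,0,0,0,0],[0.5,0,0,0,0,0,0],[0.5,0,0,0,0,0,0],[0.5,0,0,-0.3,0,0,0],[0.5,0,0,-0.9,0,0,0],[0.5,0,0,-0.8,0,0,0],[0.5,0,0,0,0,0,0],[0.5,0,0,0,0,0,0]]'
python3 - <<'E'
from h import *
t=r.sense()['tcp_pos']; lid(.052,.084-t[2])
for c in('top','scene'):
    im,d=eyes.grab_frame(c); w=world(c,d).reshape(-1,3)
    print(c,'XL knob',fitc(w,.043,.003,(.472,.294),.02),'M knob',fitc(w,.093,.004,(.627,.0),.02))
rows((.472,.2945,.11),(.472,.2945,.029))
E
```

```text
t: 22.0
tcp_pos: [0.4605, 0.0995, 0.1448]
tcp_rot: [0.209, 0.978, -0.0, -0.0]
wrist_force: [-0.4, 0.4, -0.9]
opening: 0.0426
grip_force: 0.0
lid n 13442 top z 0.0845 slope [-0.    -0.001] centre [0.4643 0.0974] minus tcp [ 0.0038 -0.002 ] res 0.0003
top XL knob (array([0.4721, 0.2926]), 31, np.float64(0.0424)) M knob (array([6.278e-01, 6.000e-04]), 38, np.float64(0.0917))
scene XL knob (array([0.4714, 0.293 ]), 33, np.float64(0.0437)) M knob (array([ 6.223e-01, -3.000e-04]), 13, np.float64(0.0933))
t 22.15 tcp [0.4602 0.0993 0.1443] z-axis [-0.002 -0.001 -1.   ] open 0.0428 grip 0.0 F [-0.2 -0.9  0.2]
(0.472, 0.2945, 0.11) total [2.299 6.102 1.139] rows 7 each [0.328 0.872 0.163]
(0.472, 0.2945, 0.029) total [-0.004  0.004  2.7  ] rows 3 each [-0.001  0.001  0.9  ]
```

```bash
python3 -m crank '[[0.5,0.14,0.4,0,0,0,0],[0.5,0.36,0.95,0,0,0,0],[0.5,0.36,0.95,0,0,0,0],[0.5,0.36,0.95,0,0,0,0],[0.5,0.36,0.95,0,0,0,0],[0.5,0.36,0.95,0.2,0,0,0],[0.5,0.24,0.65,0.4,0,0,0],[0.5,0.1,0.25,0.5,0,0,0],[0.5,0,0,0.4,0,0,0],[0.5,0,0,0,0,0,0]]' 30
python3 -m crank '[[0.5,0,0,0,0,0,0],[0.5,0,0,0,0,0,0]]'
python3 - <<'E'
from h import *
im,d=eyes.grab_frame('wrist'); w=world('wrist',d).reshape(-1,3)
print('XL knob (wrist, biased ~+2.8,-2mm)',fitc(w,.043,.003,(.4745,.291),.02))
rows((.4718,.293,.029))
E
```

```text
t: 23.4
tcp_pos: [0.4718, 0.291, 0.0986]
tcp_rot: [0.21, 0.978, -0.002, -0.001]
wrist_force: [0.7, 0.5, 0.7]
opening: 0.0428
grip_force: 0.0
t: 23.65
tcp_pos: [0.4732, 0.2928, 0.1009]
tcp_rot: [0.209, 0.978, 0.0, 0.0]
wrist_force: [0.1, -0.0, 0.3]
opening: 0.0428
grip_force: 0.0
XL knob (wrist, biased ~+2.8,-2mm) (array([0.473 , 0.2911]), 663, np.float64(0.0435))
t 23.7 tcp [0.4731 0.2929 0.1009] z-axis [ 0.001  0.001 -1.   ] open 0.043 grip 0.0 F [ 0.3  0.8 -0.4]
(0.4718, 0.293, 0.029) total [ 0.043 -0.019  2.395] rows 3 each [ 0.014 -0.006  0.798]
```

```bash
python3 -m crank '[[0.5,0.05,-0.02,0.7,0,0,0],[0.5,0,0,0.7,0,0,0],[0.5,0,0,0.6,0,0,0],[0.5,0,0,0.38,0,0,0],[0.2,0,0,0,0,0,0],[0,0,0,0,0,0,0],[0,0,0,0,0,0,0],[0,0,0,-0.3,0,0,0],[0,0,0,-0.9,0,0,0],[0,0,0,-0.9,0,0,0]]' 30
python3 -m crank '[[0,0,0,-0.9,0,0,0],[0,0,0,-0.9,0,0,0],[0,0,0,-0.3,0,0,0],[0,0,0,0,0,0,0],[0,0,0,0,0,0,0]]'
python3 - <<'E'
from h import *
lid(.0595)
rows((.4696,-.0776,.16))
E
```

```text
t: 24.95
tcp_pos: [0.4711, 0.2932, 0.0932]
tcp_rot: [0.209, 0.978, 0.0, 0.0]
wrist_force: [1.2, 0.4, -1.0]
opening: 0.0206
grip_force: 29.4
t: 25.58
tcp_pos: [0.4703, 0.2927, 0.1537]
tcp_rot: [0.209, 0.978, -0.001, -0.001]
wrist_force: [-0.1, -0.6, -0.9]
opening: 0.0203
grip_force: 29.4
lid n 24435 top z 0.1517 slope [-0.001 -0.003] centre [0.4733 0.2909] minus tcp [ 0.0031 -0.0018] res 0.0002
t 25.62 tcp [0.4703 0.2927 0.1536] z-axis [-0.002 -0.001 -1.   ] open 0.0203 grip 29.4 F [ 0.1 -0.1 -1.3]
(0.4696, -0.0776, 0.16) total [ -5.02  -11.276  -0.196] rows 12 each [-0.418 -0.94  -0.016]
```

```bash
python3 -m crank '[[0,-0.18,-0.4,-0.2,0,0,0],[0,-0.42,-0.95,0,0,0,0],[0,-0.42,-0.95,0,0,0,0],[0,-0.42,-0.95,0,0,0,0],[0,-0.42,-0.95,0,0,0,0],[0,-0.42,-0.95,0,0,0,0],[0,-0.42,-0.95,0,0,0,0],[0,-0.42,-0.95,0,0,0,0],[0,-0.42,-0.95,0,0,0,0],[0,-0.42,-0.95,0,0,0,0]]'
python3 -m crank '[[0,-0.42,-0.95,0,0,0,0],[0,-0.35,-0.8,0,0,0,0],[0,-0.2,-0.45,0,0,0,0],[0,-0.09,-0.13,0,0,0,0],[0,0,0,0,0,0,0],[0,0,0,0,0,0,0],[0,0,0,0,0,0,0]]'
python3 - <<'E'
from h import *
lid(.0595)
im,d=eyes.grab_frame('wrist'); w=world('wrist',d).reshape(-1,3); print(fitc(w,.086,.004,(.472,-.08),.07,.0575))
rows((.4696,-.0776,.0945))
E
```

```text
t: 26.88
tcp_pos: [0.4692, -0.0025, 0.1608]
tcp_rot: [0.209, 0.978, -0.0, -0.0]
wrist_force: [0.1, -0.9, -0.5]
opening: 0.0209
grip_force: 29.5
t: 27.75
tcp_pos: [0.4704, -0.0764, 0.1608]
tcp_rot: [0.208, 0.978, 0.0, -0.0]
wrist_force: [-0.2, 0.4, -1.1]
opening: 0.0204
grip_force: 29.5
lid n 24444 top z 0.1589 slope [ 0.001 -0.001] centre [ 0.4733 -0.0783] minus tcp [ 0.0029 -0.0019] res 0.0002
(array([ 0.4718, -0.0811]), 1506, np.float64(0.0866))
t 27.85 tcp [ 0.4703 -0.0767  0.1608] z-axis [-0.  0. -1.] open 0.0201 grip 29.5 F [ 0.2 -0.1 -1. ]
(0.4696, -0.0776, 0.0945) total [ 0.009 -0.039  2.209] rows 3 each [ 0.003 -0.013  0.736]
```

```bash
python3 -m crank '[[0,0,-0.07,0.3,0,0,0],[0,0,0,0.6,0,0,0],[0,0,0,0.5,0,0,0],[0,0,0,0.3,0,0,0],[0,0,0,0.2,0,0,0],[0,0,0,0.1,0,0,0],[0,0,0,0.1,0,0,0],[0,0,0,0.05,0,0,0],[0,0,0,0.02,0,0,0],[0,0,0,0,0,0,0]]'
python3 - <<'E'
from h import *
rows()
lid(.0595)
E
```

```text
t: 29.1
tcp_pos: [0.4695, -0.0791, 0.0958]
tcp_rot: [0.209, 0.978, 0.0, 0.0]
wrist_force: [-0.1, 0.4, -1.3]
opening: 0.0203
grip_force: 29.5
t 29.1 tcp [ 0.4695 -0.0791  0.0958] z-axis [ 0.  0. -1.] open 0.0203 grip 29.5 F [-0.1  0.4 -1.3]
lid n 24459 top z 0.094 slope [ 0.001 -0.001] centre [ 0.4727 -0.0809] minus tcp [ 0.0031 -0.0018] res 0.0001
```

```bash
python3 -m crank '[[0,0,0,0.04,0,0,0],[0,0,0,0.03,0,0,0],[0,0,0,0,0,0,0],[0.5,0,0,0,0,0,0],[0.5,0,0,0,0,0,0],[0.5,0,0,-0.3,0,0,0],[0.5,0,0,-0.9,0,0,0],[0.5,0,0,-0.9,0,0,0],[0.5,0,0,-0.9,0,0,0],[0.5,0.5,0.9,-0.9,0,0,0]]'
python3 -m crank '[[0.5,0.5,0.95,-0.5,0,0,0],[0.5,0.5,0.95,0,0,0,0],[0.5,0.5,0.95,0,0,0,0],[0.5,0.5,0.95,0,0,0,0],[0.5,0.5,0.95,0,0,0,0],[0.5,0.5,0.95,0,0,0,0],[0.5,0.5,0.95,0,0,0,0],[0.5,0.5,0.95,0,0,0,0],[0.5,0,0,0,0,0,0],[0.5,0,0,0,0,0,0]]'
python3 - <<'E'
from h import *
for c in('top','scene'):
    im,d=eyes.grab_frame(c); w=world(c,d).reshape(-1,3)
    if c=='scene': save('end',im)
    for n,c0,z,ro in[('S',(.6252,.1939),.062,.037),('M',(.6255,.0018),.07,.0445),('L',(.4618,.1005),.078,.052),('XL',(.4696,-.0776),.086,.0595)]:
        q=w[(abs(w[:,2]-z-.006)<.005)&(np.hypot(*(w[:,:2]-c0).T)<ro-.003)&(np.hypot(*(w[:,:2]-c0).T)>.017)]
        s=np.linalg.lstsq(np.c_[q[:,:2]-c0,np.ones(len(q))],q[:,2],rcond=None)[0]
        k=fitc(w,z+.023,.004,c0,.02)
        print(c,n,len(q),'z of origin rel',(s[2]-.006).round(4),'slope',s[:2].round(3),'knob',k[0],k[2])
    print('jar',fitc(w,.09,.005,(.592,.363),.04))
E
```

```text
t: 30.4
tcp_pos: [0.4669, -0.0503, 0.2121]
tcp_rot: [0.211, 0.977, -0.0, 0.001]
wrist_force: [0.6, 0.1, -0.5]
opening: 0.0427
grip_force: 0.0
t: 31.65
tcp_pos: [0.4505, 0.2079, 0.2258]
tcp_rot: [0.209, 0.978, -0.0, 0.0]
wrist_force: [0.1, 0.4, -0.1]
opening: 0.0429
grip_force: 0.0
top S 158 z of origin rel 0.0608 slope [ 0.004 -0.002] knob [0.6268 0.1919] 0.0842
top M 502 z of origin rel 0.0692 slope [ 0.002 -0.006] knob [ 6.28e-01 -5.00e-04] 0.092
top L 519 z of origin rel 0.0773 slope [-0.003  0.002] knob [0.4634 0.0998] 0.1005
top XL 1136 z of origin rel 0.0852 slope [0.    0.002] knob [ 0.4719 -0.078 ] 0.1085
jar (array([0.5924, 0.3634]), 379, np.float64(0.0895))
scene S 106 z of origin rel 0.0631 slope [ 0.006 -0.011] knob [0.6235 0.1937] 0.0854
scene M 159 z of origin rel 0.071 slope [ 0.013 -0.01 ] knob [0.6247 0.0011] 0.0923
scene L 351 z of origin rel 0.0791 slope [ 0.008 -0.003] knob [0.4612 0.1006] 0.1015
scene XL 380 z of origin rel 0.0872 slope [ 0.008 -0.004] knob [ 0.4697 -0.0769] 0.1094
jar (array([0.5887, 0.365 ]), 236, np.float64(0.0912))
```

View pics/end.png

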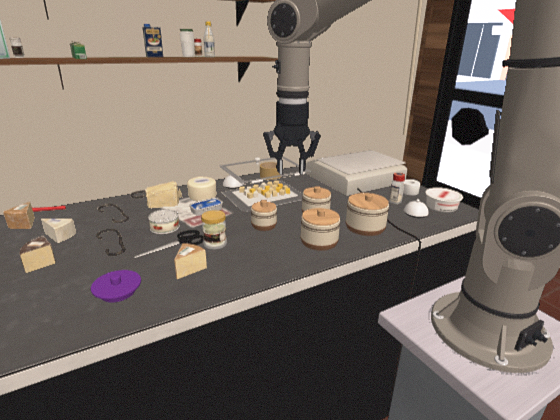

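All four lids are seated flat on their crocks: small at (264,214), medium (316,200), large (320,226) and extra large (367,211). The yellow-lidded jar (214,230) and the spice jar (397,188) have not moved, and the arm is clear.

```bash
python3 -c "
from plant import job
print(job.sign_off())"
```

```text
the job is handed in; nothing more can be done
None
```

I put all four lids on their crocks and handed the job in at about 32 s; the last camera check showed each lid seated flat and centred, with the yellow-lidded jar and the spice jar where they were.

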